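# Set up the capsule coffee maker and start a large coffee

### The job

Make a large coffee with the capsule machine: gently push the cup that stands on the drip tray back along the tray until it is centred under the spouts, and flip the machine's lever over from open until it snaps shut on the capsule. Only when both are done, press the large-cup button (the bigger of the two on top, behind the lever) fully down and let it go. Nothing needs gripping: do not squeeze, lift or tip the cup, leave the smaller button alone and do not disturb the other things on the table.

Things in the scene. Friction and masses are not known exactly. Their poses are not given: they have to be found in the camera images.
- coffee_maker: Capsule coffee maker, light grey with black foot, fixed, 367 mm long, 134 wide. Origin on the table top straight below the twin spouts; +x points to its back (away to the robot's left), -x to its front (to the right), +y to its side nearer the robot, z up. In this frame: column with upright front face at x +59, 124 wide, top deck at height 223; water tank behind it from x +158 to +240, top at 223.
- tray_front (a point): Middle of the front edge of the drip tray, on top of its flat steel grille, 24 mm above the table. The tray is 134 mm wide and runs from machine x -127 (this edge) to the column.
- spout (a point): Middle between the two spout tips, 143 mm above the table, 16 mm above the rim of a cup on the tray. Above it the round nose of the machine, radius 39 about this vertical, from 162 to 223 mm height, overhangs the tray: a pushing gripper must lean back (about 30 degrees) to stay clear of it.
- cup: White tapered cup without handle, the one standing on the drip tray: 103 mm high, 79 mm wide at the rim, 62 mm at the foot, hollow, about 0.24 kg, loose. Origin at the centre of its underside, z along its axis. It starts on the front part of the tray, 55 to 90 mm from its place below the spouts, and slides easily on the grille.
- lever (a joint): Angle (rad) of the closing lever. 0: open, leaning 27 degrees back past upright over the rear deck. 2.05: closed, lying level towards the front over the capsule. An over-centre spring: below about 0.9 it springs back open, above about 1.1 it snaps shut by itself and stays. Some 5 N at the paddle start it from open, less and less towards the middle.
- lever_hinge (a point): Centre of the lever's hinge axis, which is level and lies along the machine's y: machine x +50, height 243 mm. Bearings of radius 13 mm on both sides of it, 58 mm wide over all.
- lever_paddle (a point): Centre of the black grip paddle of the lever, 82 mm from the hinge axis. The paddle is 46 mm wide (along the axis), 40 mm long (the lever ends 100 mm from the axis) and 14 mm thick; the arm below it is 26 mm wide, 12 mm thick. Open, the lever's end is about 335 mm above the table, behind the hinge; the paddle is pushed from behind, towards the front.
- large_button (a joint): Travel (m) of the large-cup button, the larger of two round grey buttons on the rear deck behind the lever, on the side nearer the robot (+y): 0 up, 0.005 fully down. Springs back; fully down takes 4 N.
- large_button_top (a point): Centre of the top of the large button (30 mm in diameter); it is pressed straight down.
- small_button (a joint): Travel (m) of the small-cup button, 18 mm in diameter, 72 mm beyond the large one (to machine -y): 0 up, 0.005 fully down, 4 N. Not to be pressed.
- spare_cup: Bystander: a second cup just like the first, on the table behind the machine, seen from the robot. Origin at the centre of its underside.
- teaspoon: Bystander: steel teaspoon, 138 mm long, on the table between the drip tray and the robot. Origin under its middle.
- mug: Bystander: cream mug with a handle, 113 x 78 x 100 mm, on the table on the right. Origin under its middle.
- jam_jar: Bystander: jam jar, 72 mm in diameter, 102 mm high. Origin at the centre of its underside.
- apple: Bystander: apple, 77 mm. Origin under its middle.
- croissant: Bystander: croissant, 172 mm long, on the small plate on the left. Origin under its middle.
- butter: Bystander: packet of butter, 73 x 102 x 37 mm, on the table on the right. Origin under its middle.
There are look-alikes about, which are no part of the job. What is shaped like the cup but blue or yellow is not meant.

How it is judged:
On the way, in this order (a step that is already met when the one before it is completed fails the run):
1. the cup stands centred under the spouts and the lever has snapped shut (horizontal distance between cup and spout below 0.015 m and z of cup in the frame of coffee_maker below 0.029 m and angle between cup's own z axis and vertical below 0.1 rad and value of joint lever above 1.95 rad), for 0.2 s.
2. the large button is pressed down with the cup in place and the lever shut (all of step 1 and value of joint large_button above 0.0035 m), for 0.05 s.
At the end, for the whole second after the job is handed in: The cup stands upright on the drip tray (within 0.1 rad, foot not more than 5 mm above the grille), at rest, its axis within 15 mm of the middle between the spouts; the lever is shut (angle above 1.95); the large button has been pressed at least 3.5 mm down and both buttons are up again (all of step 1 and value of joint each of large_button, small_button below 0.0015 m and linear speed of cup below 0.01 m/s); the robot touches nothing.
It fails at once if the large button is pressed while the lever is open or the cup is not under the spouts (value of joint large_button above 0.0025 m and not ((horizontal distance between cup and spout below 0.015 m and z of cup in the frame of coffee_maker below 0.029 m and angle between cup's own z axis and vertical below 0.1 rad) and value of joint lever above 1.95 rad)).
It fails at once if the small button is pressed (value of joint small_button above 0.0025 m).
It fails at once if the cup is lifted (10 mm) or tipped (0.25 rad) (z of cup in the frame of coffee_maker above 0.034 m or angle between cup's own z axis and vertical above 0.25 rad).
It fails at once if the cup is squeezed or shoved with more than 20 N (contact force between the fingers and cup above 20 N).
It fails at once if a bystander is moved by more than 20 mm (distance of any of spare_cup, teaspoon, mug, jam_jar, apple, croissant, butter from where it was at the start of the episode above 0.02 m).
It also fails if it takes over 54 s, if anything falls off the work surface, if the arm or the gripper's body presses on something with over 40 N, if the wrist force passes 120 N, or if a joint passes its speed limit or range.

### The arm

A 6-joint arm with a two-finger parallel gripper is mounted at the origin on a cart in front of the work surface, level with it; the furniture and walls round the work are solid. World frame = base frame: x ahead of the robot, y to its left, z up, the work surface at z = 0. Lengths are in m, angles in rad, forces in N, time in s.
With the tool pointing down it reaches from about 0.4 to 0.825 m from the base axis. Payload 7 kg.
Tool frame: the origin (TCP) lies at the very end of the fingers, on their centre line; the grasp point (between the pads) lies arm.grip_point_offset behind it (arm.grip_point_offset is the distance from the TCP to the grasp point, in m); z points along the fingers, y is the line along which they close (so a half turn about z gives the same grasp; the last joint's range is limited). The gripper opens to 88 mm and grips with 3 to 60 N. Pads are 19 mm wide; open, the fingers measure 130 mm over their backs; the gripper's body (78 mm by 193 mm) begins 47 mm behind the grasp point.
Start: joints at [1.506, 0.359, 0.012, 0, -1.224, -0.288], TCP at [0.233, 0.633, 0.227] pointing down, gripper open.
Joint ranges: [-3.07, 3.07], [-1.43, 2.12], [-1.02, 1.25], [-3.03, 1.67], [-3.05, -0], [-3.03, 3.03]. Speed limits (rad/s): [2.39, 2.39, 3.01, 3.14, 3.14, 3.14].

### API

Orientations are given as [roll, pitch, yaw] about the fixed x, y, z axes, in that order (R = Rz(yaw) Ry(pitch) Rx(roll)).
In Python, from station import arm gives the robot as it stands.
- The arm moves only by the shell command python3 -m crank 'ROWS' [OPENING] [FORCE]. ROWS is JSON, a list of rows, each an object of numbers: "dx", "dy", "dz": the shift along the tool's x, y, z in cm; "wx", "wy", "wz": the turn, a rotation vector about the tool's x, y, z in degrees. A call has exactly 10 rows; each row is the pose to reach, as a shift and turn from the pose commanded when the call began, along the tool's axes at that moment; what a row does not reach only later rows make up. A row lasts 1/8 s, in which the tool goes at most 62.5 mm and 10.7 degrees, less where a joint would pass 70% of its speed; a pose out of reach is approached as far as the arm can. A call with a gripper value outside its range is refused whole. OPENING is the finger opening in cm, from 0 to 8.76, set as the call begins (- or left out, the last holds). The fingers move at their own pace and stop on an object; FORCE is the grip in N (left out, the last holds). Time passes only in rows, so rows that repeat a pose let the fingers close, or fill a call up. It gives the time, the measured TCP pose, the force, the opening and the grip force at its end, in the units of the state.
- arm.get_state(): the state, without advancing time (a new reading comes with each control period).
- arm.grab_frame(name): name is "side" or "top" or "wrist"; returns the picture (384x512x3 uint8, red, green, blue); there is no depth.
- arm.calibration(name): a dict with "fx", "fy", "cx", "cy" (pixels), "world_from_camera" (4x4, takes a point from camera to world coordinates). Camera axes: x right, y down, z forward; pixel columns grow to the right and rows downward; lengths in m; the calibration is good to about 2 mm. A picture is of the moment at which its call begins: read the wrist's pose just before it. calibration takes no time and is no camera call; for the wrist camera it gives the pose at the moment of the call.
- arm.job_done(): hands the job in; it is judged then, once.
Trained networks look in the newest picture that a camera, given by its name, has taken for a name from the list of things; names that differ only in an ending like _2 or _b are one class to them, and where a whole thing is asked for, a point or a joint stands for the part that bears it (a point fixed in the world has none). Each returns a list of dicts, best first, with "confidence" (0 to 1); they miss things now and then, are a little off and sometimes report something else, mostly with a low value. They report only what shows in the picture. A call takes as long as a camera call. They do not tell look-alikes from the thing itself.
- arm.find_in(camera, query): "centre" ([x, y, z] in m, in world coordinates, good to about 4 mm: the middle of the surface that is visible of it).
- arm.masks_of(camera, query): "pixels" (384x512 bool, what is visible of it).
- arm.mark_of(camera, query): "centre" ([x, y, z] in m, in world coordinates, good to about 4 mm: a listed point, or the origin of a listed thing).
The state is a dict: "t": time; "q": joint angles; "qd": joint speeds; "joint_efforts": joint torques, N m; "eef_pos": TCP position; "ee_rot": TCP orientation; "force": force on the tool from outside, world axes, zero at the start; "moment": the same for the moment, N m; "width": finger opening in m; "gripper_force": force on a finger pad.
Only numpy, scipy, OpenCV 4.12 (cv2) and the standard library are available. Lean on these libraries where they do the work, as an engineer would, in place of code of your own. Each camera call takes 0.05 s, during which the arm holds its last target. There are 200 camera calls.

## Working session

There is one attempt and no reset: what is moved stays moved. The work goes in short steps, Python scripts to look and compute and a shell command to move; the robot and the scene stay as the last step left them, time stands still between calls to the robot, and variables do not carry over. Pictures are saved under pics/ and viewed, at most 10 in all, crops included, and the job is handed in when it is done.

```bash
ls; mkdir -p pics; python3 - <<'E'
from station import arm
import cv2,numpy as np
s=arm.get_state();print(s['t'],s['eef_pos'],s['ee_rot'],arm.grip_point_offset)
for c in ['side','top']:
    f=arm.grab_frame(c);cv2.imwrite(f'pics/{c}0.png',cv2.cvtColor(f,cv2.COLOR_RGB2BGR))
    print(c,np.round(arm.calibration(c)['world_from_camera'][:3],2).tolist() if hasattr(arm.calibration(c)['world_from_camera'],'tolist') else arm.calibration(c)['world_from_camera'])
    for q in ['coffee_maker','tray_front','spout','cup','lever_hinge','lever_paddle','large_button_top','spare_cup','teaspoon']:
        print(q,[(np.round(d['centre'],3).tolist(),round(d['confidence'],2)) for d in arm.mark_of(c,q)][:5])
a=cv2.imread('pics/side0.png');b=cv2.imread('pics/top0.png')
E
```

```text
pics
0.0 [0.23309557 0.63297007 0.22563839] [ 3.13995704e+00 -1.31195381e-04 -3.52916500e-01] 0.0188
side [[-0.76, 0.54, -0.36, 1.12], [0.65, 0.64, -0.41, 0.55], [0.01, -0.54, -0.84, 1.5]]
coffee_maker [([0.614, -0.123, -0.005], 0.85)]
tray_front []
spout []
cup [([0.391, -0.004, -0.002], 0.59), ([0.413, -0.233, 0.001], 0.58)]
lever_hinge [([0.636, -0.083, 0.243], 0.76)]
lever_paddle [([0.649, -0.05, 0.315], 0.55)]
large_button_top [([0.636, -0.005, 0.245], 0.51)]
spare_cup [([0.754, -0.101, 0.002], 0.77)]
teaspoon [([0.506, -0.106, -0.001], 0.57)]
top [[0.02, -1.0, 0.05, 0.49], [-1.0, -0.02, 0.01, -0.05], [-0.01, -0.05, -1.0, 1.36]]
coffee_maker [([0.612, -0.13, -0.002], 0.91), ([0.652, -0.045, 0.314], 0.18)]
tray_front [([0.553, -0.244, 0.027], 0.81)]
spout [([0.608, -0.128, 0.142], 0.62)]
cup [([0.566, -0.186, 0.022], 0.87), ([0.414, -0.23, 0.001], 0.74), ([0.388, -0.007, 0.003], 0.6)]
lever_hinge [([0.633, -0.087, 0.245], 0.7)]
lever_paddle [([0.652, -0.045, 0.314], 0.8)]
large_button_top [([0.634, -0.011, 0.242], 0.43)]
spare_cup [([0.757, -0.106, 0.002], 0.96), ([0.552, -0.241, 0.024], 0.33), ([0.503, -0.105, -0.0], 0.18)]
teaspoon [([0.503, -0.108, -0.001], 0.58)]
```

View pics/top0.png

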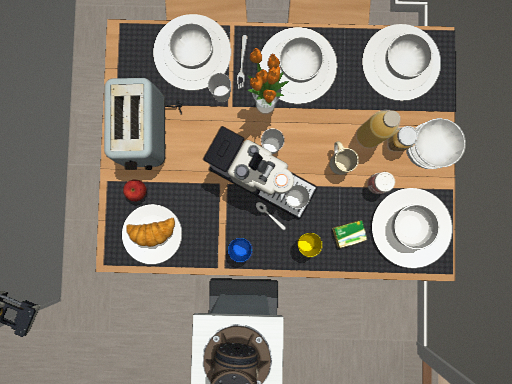

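View pics/side0.png

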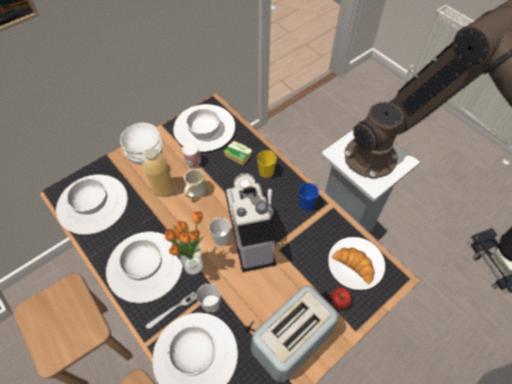

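The top view shows the machine with its front to the lower right. A white cup stands on the tray at about (296,198). Similar shapes are the spare white cup at (272,140), blue at (239,250), yellow at (310,245) and a small white one at (218,87). Only the one at (296,198) is on the drip tray, so that's the one meant. The side view shows the lever at (268,200), still upright, i.e. open. I'll confirm this with an enlarged crop and fit the machine pose.

```bash
cat > h.py <<'E'
from station import arm
import numpy as np, cv2
from scipy.spatial.transform import Rotation as R
from scipy.optimize import least_squares
M={'tray_front':(-.127,0,.024),'spout':(0,0,.143),'coffee_maker':(0,0,0),'lever_hinge':(.05,0,.243)}
def marks(c,q): return [(np.array(d['centre']),d['confidence']) for d in arm.mark_of(c,q)]
def rotz(yaw): return R.from_euler('z',yaw).as_matrix()
def delta(p_w,lean_deg,P,yawoff=0):
    """tool y=+machine y, tool z down, leaning lean_deg toward machine +x; print shift cm / rotvec deg in tool axes"""
    s=arm.get_state(); Rc=R.from_euler('xyz',s['ee_rot']).as_matrix()
    l=np.radians(lean_deg); Rm=rotz(P[2]+yawoff)
    z=Rm@[np.sin(l),0,-np.cos(l)]; y=Rm@[0,1,0]; x=np.cross(y,z)
    Rt=np.stack([x,y,z],1)
    d=Rc.T@(np.array(p_w)-s['eef_pos'])*100
    w=np.degrees(R.from_matrix(Rc.T@Rt).as_rotvec())
    return np.round(d,2),np.round(w,1)
def m2w(p,P): return np.array([P[0],P[1],0])+rotz(P[2])@np.array(p)
def w2m(p,P): return rotz(P[2]).T@(np.array(p)-[P[0],P[1],0])
E
python3 - <<'E'
from h import *
obs=[]
ex={'top':[('tray_front',.553,-.244),('spout',.608,-.128),('coffee_maker',.612,-.13),('lever_hinge',.633,-.087)],'side':[('coffee_maker',.614,-.123),('lever_hinge',.636,-.083)]}
for c in ex: obs+=[(n,np.array([x,y])) for n,x,y in ex[c]]
cups=[];bt=[]
for i in range(2):
    for c in ['top','side']:
        f=arm.grab_frame(c)
        for q in M:
            m=marks(c,q)
            if m and m[0][1]>.4: obs.append((q,m[0][0][:2]))
        bt+=[m[0].round(3).tolist() for m in marks(c,'large_button_top')[:1]]
        cups+=[(c,m[0].round(3).tolist()) for m in marks(c,'cup')]
def res(P): return np.concatenate([m2w(M[q],P)[:2]-o for q,o in obs])
r=least_squares(res,[.61,-.13,1.107],loss='soft_l1',f_scale=.003);P=r.x
print(P,len(obs),np.abs(r.fun).max());np.save('P.npy',P)
print([(c,x,w2m(x,P).round(3).tolist()) for c,x in cups]);print([w2m(b,P).round(3).tolist() for b in bt])
K=arm.calibration('top')
def proj(p):
    T=np.linalg.inv(K['world_from_camera']);q=T[:3,:3]@p+T[:3,3];return np.round([K['fx']*q[0]/q[2]+K['cx'],K['fy']*q[1]/q[2]+K['cy']],1)
f=arm.grab_frame('top');g=cv2.cvtColor(f,cv2.COLOR_RGB2BGR)[110:265,190:345]
g=cv2.resize(g,None,fx=3.8,fy=3.8,interpolation=cv2.INTER_CUBIC)
for p,col in [((-.127,0,.024),(0,0,255)),((.05,0,.243),(0,255,0)),((.119,.036,.243),(255,0,0)),((-.127,.067,.024),(0,0,255)),((-.127,-.067,.024),(0,0,255)),((.24,.06,.223),(255,0,255)),((.24,-.06,.223),(255,0,255))]:
    u=proj(m2w(p,P)); cv2.circle(g,tuple(int(v) for v in (u-[190,110]+.5)*3.8),4,col,-1)
cv2.imwrite('pics/crop1.png',g)
E
```

```text
[ 0.61133972 -0.12845714  1.09272651] 22 0.0054571393120387
[('top', [0.565, -0.186, 0.022], [-0.072, 0.015, 0.022]), ('top', [0.412, -0.23, 0.002], [-0.182, 0.13, 0.002]), ('top', [0.388, -0.006, -0.0], [0.006, 0.255, 0.0]), ('side', [0.41, -0.235, -0.005], [-0.187, 0.13, -0.005]), ('side', [0.389, -0.007, -0.004], [0.006, 0.253, -0.004]), ('top', [0.385, -0.006, 0.002], [0.005, 0.257, 0.002]), ('top', [0.564, -0.187, 0.022], [-0.074, 0.015, 0.022]), ('top', [0.415, -0.233, 0.004], [-0.183, 0.126, 0.004]), ('side', [0.39, -0.006, -0.001], [0.007, 0.253, -0.001]), ('side', [0.651, -0.051, 0.316], [0.087, 0.0, 0.316]), ('side', [0.412, -0.232, -0.001], [-0.184, 0.129, -0.001]), ('side', [0.613, -0.124, -0.002], [0.005, 0.001, -0.002]), ('side', [0.549, -0.244, 0.022], [-0.131, 0.002, 0.022])]
[[0.117, 0.031, 0.241], [0.121, 0.036, 0.244], [0.12, 0.033, 0.241], [0.121, 0.039, 0.242]]
```

View pics/crop1.png

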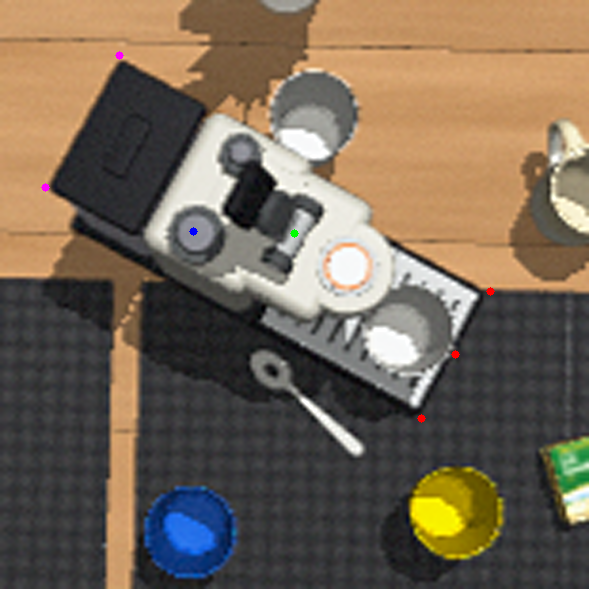

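The enlarged crop shows the white cup at (405,330) standing on the tray grille, which is the cup meant. The spare is off the tray at (315,112). The lever is open, with its paddle at (250,190), and the overlaid large button (193,231) and hinge (295,233) sit on the real parts. The cup is at about machine (-73,+15) mm. Next I'll work out the hover pose.

```bash
python3 - <<'E'
from h import *
P=np.load('P.npy')
print(delta(m2w((-.14,.015,.26),P),38,P)); print(delta(m2w((-.14,.015,.26),P),0,P))
E
```

```text
(array([58.57, 72.13, -3.34]), array([ 32.1, -28.3,  93.2]))
(array([58.57, 72.13, -3.34]), array([ 0. , -0. , 97.2]))
```

```bash
python3 -m crank '[{"dx":6,"dy":7,"dz":-6,"wz":9},{"dx":10,"dy":12,"dz":-8,"wz":19},{"dx":14,"dy":17,"dz":-8,"wz":28},{"dx":18,"dy":22,"dz":-8,"wz":37},{"dx":22,"dy":27,"dz":-8,"wz":46},{"dx":26,"dy":32,"dz":-8,"wz":55},{"dx":30,"dy":37,"dz":-8,"wz":64},{"dx":34,"dy":42,"dz":-8,"wz":73},{"dx":38,"dy":47,"dz":-8,"wz":82},{"dx":42,"dy":52,"dz":-8,"wz":90}]' 3.6 10
python3 - <<'E'
from h import *
P=np.load('P.npy')
print(delta(m2w((-.14,.015,.26),P),38,P))
s=arm.get_state();print(s['q'],w2m(s['eef_pos'],P))
E
```

```text
(array([58.57, 72.13, -3.34]), array([ 32.1, -28.3,  93.2]))
[ 1.50609072e+00  3.58593414e-01  1.18871126e-02 -9.73579835e-06
 -1.22410165e+00 -2.88082614e-01] [0.5024809  0.68620893 0.22655813]$[0]: bad value
```

```bash
python3 -m crank '[{"dx":6,"dy":7,"dz":-6,"wx":0,"wy":0,"wz":9},{"dx":10,"dy":12,"dz":-8,"wx":0,"wy":0,"wz":19},{"dx":14,"dy":17,"dz":-8,"wx":0,"wy":0,"wz":28},{"dx":18,"dy":22,"dz":-8,"wx":0,"wy":0,"wz":37},{"dx":22,"dy":27,"dz":-8,"wx":0,"wy":0,"wz":46},{"dx":26,"dy":32,"dz":-8,"wx":0,"wy":0,"wz":55},{"dx":30,"dy":37,"dz":-8,"wx":0,"wy":0,"wz":64},{"dx":34,"dy":42,"dz":-8,"wx":0,"wy":0,"wz":73},{"dx":38,"dy":47,"dz":-8,"wx":0,"wy":0,"wz":82},{"dx":42,"dy":52,"dz":-8,"wx":0,"wy":0,"wz":90}]' 3.6 10
python3 - <<'E'
from h import *
P=np.load('P.npy')
print(delta(m2w((-.14,.015,.26),P),38,P))
s=arm.get_state();print(s['q'],w2m(s['eef_pos'],P))
E
```

```text
t: 3.7
eef_pos: [0.4288, 0.0555, 0.3071]
ee_rot: [-3.14, 0.001, -1.928]
force: [1.9, 1.4, 0.0]
width: 0.0361
gripper_force: 0.0
(array([ 24.58, -20.34,   4.7 ]), array([  2.2, -37.9,   6.7]))
[ 5.88419035e-01 -1.04968981e-01 -3.48795668e-01  1.11462108e-04
 -1.32522082e+00 -9.45399338e-01] [0.07937809 0.24668922 0.30714768]
```

```bash
python3 -m crank '[{"dx":4,"dy":-2,"dz":0,"wx":0,"wy":-6,"wz":1},{"dx":8,"dy":-5,"dz":0.5,"wx":0.5,"wy":-12,"wz":2},{"dx":12,"dy":-8,"dz":1,"wx":1,"wy":-18,"wz":3},{"dx":16,"dy":-11,"dz":2,"wx":1,"wy":-24,"wz":4},{"dx":20,"dy":-14,"dz":3,"wx":1.5,"wy":-30,"wz":5},{"dx":24,"dy":-17,"dz":4,"wx":2,"wy":-36,"wz":6},{"dx":24.6,"dy":-20.3,"dz":4.7,"wx":2.2,"wy":-37.9,"wz":6.7},{"dx":24.6,"dy":-20.3,"dz":4.7,"wx":2.2,"wy":-37.9,"wz":6.7},{"dx":24.6,"dy":-20.3,"dz":4.7,"wx":2.2,"wy":-37.9,"wz":6.7},{"dx":24.6,"dy":-20.3,"dz":4.7,"wx":2.2,"wy":-37.9,"wz":6.7}]'
python3 - <<'E'
from h import *
P=np.load('P.npy')
s=arm.get_state();print(s['q'],w2m(s['eef_pos'],P))
f=arm.grab_frame('wrist');K=arm.calibration('wrist')
for q in ['cup','spout','tray_front','lever_hinge','coffee_maker']:
    print(q,[(w2m(m[0],P).round(3).tolist(),round(m[1],2)) for m in marks('wrist',q)][:3])
cv2.imwrite('pics/wrist1.png',cv2.cvtColor(f,cv2.COLOR_RGB2BGR))
arm.grab_frame('top')
print('top',[(w2m(m[0],P).round(3).tolist(),round(m[1],2)) for m in marks('top','cup')][:3])
print(delta(m2w((-.128,.015,.082),P),38,P))
E
```

```text
t: 4.95
eef_pos: [0.534, -0.2426, 0.2606]
ee_rot: [3.141, 0.662, -2.043]
force: [0.2, 0.3, 0.1]
width: 0.0358
gripper_force: 0.0
[-0.56370943  0.29541949  0.07772512 -0.66369354 -1.45503445  0.20585326] [-0.13695381  0.01612589  0.26059739]
cup [([0.008, 0.257, 0.004], 0.77), ([-0.031, 0.109, -0.002], 0.39)]
spout [([-0.001, 0.0, 0.14], 0.96)]
tray_front [([-0.124, 0.004, 0.022], 0.7)]
lever_hinge [([0.056, 0.002, 0.242], 0.95)]
coffee_maker [([-0.124, 0.005, 0.022], 0.6)]
top [([-0.181, 0.128, 0.003], 0.84), ([0.003, 0.255, -0.0], 0.84), ([-0.075, 0.016, 0.025], 0.68)]
(array([10.18, -0.1 , 14.61]), array([ 0.2, -0.1,  0.2]))
```

View pics/wrist1.png

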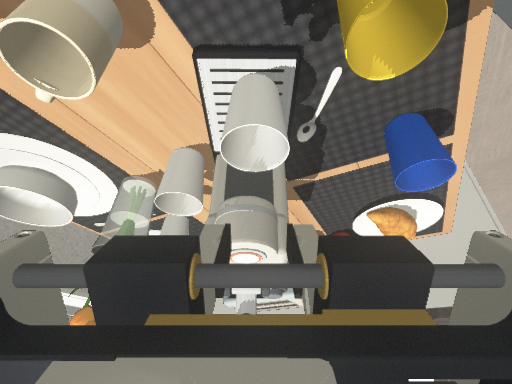

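The wrist view shows the cup upright at (255,125) on the tray, a little to the right of centre, i.e. +y. The spout mark agrees with my fit to 1–2 mm. Descending in front of the cup.

```bash
python3 -m crank '[{"dx":2,"dy":0,"dz":2.6,"wx":0,"wy":0,"wz":0},{"dx":4,"dy":0,"dz":5.2,"wx":0,"wy":0,"wz":0},{"dx":6,"dy":0,"dz":7.9,"wx":0,"wy":0,"wz":0},{"dx":7.5,"dy":0,"dz":10,"wx":0,"wy":0,"wz":0},{"dx":9,"dy":0,"dz":12,"wx":0,"wy":0,"wz":0},{"dx":10,"dy":0,"dz":13.3,"wx":0,"wy":0,"wz":0},{"dx":10.5,"dy":0,"dz":13.9,"wx":0,"wy":0,"wz":0},{"dx":10.7,"dy":0,"dz":14.2,"wx":0,"wy":0,"wz":0},{"dx":10.7,"dy":0,"dz":14.2,"wx":0,"wy":0,"wz":0},{"dx":10.7,"dy":0,"dz":14.2,"wx":0,"wy":0,"wz":0}]'
python3 - <<'E'
from h import *
P=np.load('P.npy')
s=arm.get_state();print(w2m(s['eef_pos'],P),s['force'])
for x,y in [(-.115,.015),(-.10,.0115),(-.07,.006),(-.039,0)]: print(x,delta(m2w((x,y,.082),P),38,P)[0])
E
```

```text
t: 6.6
eef_pos: [0.5356, -0.2411, 0.0825]
ee_rot: [3.141, 0.662, -2.045]
force: [-0.3, -0.5, -0.0]
width: 0.0362
gripper_force: 0.0
[-0.13483916  0.01547938  0.08251279] [-0.26592605 -0.45013368 -0.02428966]
-0.115 [-1.53 -0.06  1.26]
-0.1 [-2.72 -0.41  2.18]
-0.07 [-5.08 -0.98  4.02]
-0.039 [-7.52 -1.59  5.93]
```

```bash
python3 -m crank '[{"dx":-0.8,"dy":0,"dz":0.63,"wx":0,"wy":0,"wz":0},{"dx":-1.2,"dy":0,"dz":0.95,"wx":0,"wy":0,"wz":0},{"dx":-1.6,"dy":-0.06,"dz":1.28,"wx":0,"wy":0,"wz":0},{"dx":-2,"dy":-0.2,"dz":1.6,"wx":0,"wy":0,"wz":0},{"dx":-2.4,"dy":-0.3,"dz":1.92,"wx":0,"wy":0,"wz":0},{"dx":-2.8,"dy":-0.4,"dz":2.23,"wx":0,"wy":0,"wz":0},{"dx":-3.2,"dy":-0.5,"dz":2.55,"wx":0,"wy":0,"wz":0},{"dx":-3.6,"dy":-0.6,"dz":2.86,"wx":0,"wy":0,"wz":0},{"dx":-4,"dy":-0.72,"dz":3.18,"wx":0,"wy":0,"wz":0},{"dx":-4.4,"dy":-0.82,"dz":3.5,"wx":0,"wy":0,"wz":0}]'
python3 - <<'E'
from h import *
P=np.load('P.npy')
s=arm.get_state();print(w2m(s['eef_pos'],P),s['force'])
f=arm.grab_frame('wrist')
cv2.imwrite('pics/wrist2.png',cv2.cvtColor(f,cv2.COLOR_RGB2BGR))
for c in ['wrist','top']:
    if c=='top': arm.grab_frame(c)
    print(c,[(w2m(m[0],P).round(3).tolist(),round(m[1],2)) for m in marks(c,'cup')])
for x,y in [(-.06,.004),(-.039,0)]: print(x,delta(m2w((x,y,.082),P),38,P)[0])
E
```

```text
t: 7.85
eef_pos: [0.5683, -0.1942, 0.0812]
ee_rot: [3.139, 0.662, -2.046]
force: [-2.2, -1.8, 1.4]
width: 0.0358
gripper_force: 1.0
[-0.07821453  0.00794596  0.08115095] [-2.18438212 -1.75252647  1.38602774]
wrist [([-0.045, 0.008, 0.024], 0.97), ([0.011, 0.254, 0.003], 0.85), ([0.305, 0.359, 0.007], 0.52)]
top [([0.008, 0.255, -0.0], 0.88), ([-0.044, 0.01, 0.026], 0.7), ([-0.182, 0.126, 0.002], 0.62)]
-0.06 [-1.48 -0.41  1.05]
-0.039 [-3.14 -0.82  2.34]
```

View pics/wrist2.png

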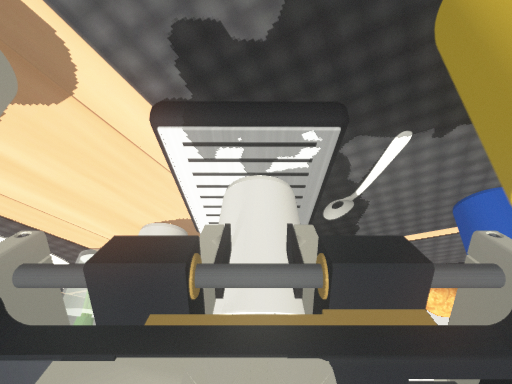

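The view shows the cup cradled between the two fingers at (260,240), upright and sliding along the grille. Cup and tool agree with a 33 mm offset, so I'll continue to tool x ≈ -35 mm.

```bash
python3 -m crank '[{"dx":-0.4,"dy":-0.1,"dz":0.3,"wx":0,"wy":0,"wz":0},{"dx":-0.8,"dy":-0.2,"dz":0.6,"wx":0,"wy":0,"wz":0},{"dx":-1.2,"dy":-0.3,"dz":0.9,"wx":0,"wy":0,"wz":0},{"dx":-1.6,"dy":-0.4,"dz":1.2,"wx":0,"wy":0,"wz":0},{"dx":-2,"dy":-0.5,"dz":1.5,"wx":0,"wy":0,"wz":0},{"dx":-2.4,"dy":-0.6,"dz":1.8,"wx":0,"wy":0,"wz":0},{"dx":-2.8,"dy":-0.7,"dz":2.1,"wx":0,"wy":0,"wz":0},{"dx":-3.1,"dy":-0.8,"dz":2.33,"wx":0,"wy":0,"wz":0},{"dx":-3.4,"dy":-0.85,"dz":2.55,"wx":0,"wy":0,"wz":0},{"dx":-3.4,"dy":-0.85,"dz":2.55,"wx":0,"wy":0,"wz":0}]'
python3 - <<'E'
from h import *
P=np.load('P.npy')
s=arm.get_state();print(w2m(s['eef_pos'],P),s['force'])
f=arm.grab_frame('wrist')
for c in ['wrist','top','side']:
    if c!='wrist': arm.grab_frame(c)
    print(c,[(w2m(m[0],P).round(3).tolist(),round(m[1],2)) for m in marks(c,'cup')],[(w2m(m[0],P).round(3).tolist(),round(m[1],2)) for m in marks(c,'spout')])
E
```

```text
t: 9.3
eef_pos: [0.5952, -0.1603, 0.0819]
ee_rot: [3.139, 0.662, -2.046]
force: [-0.6, -1.2, 0.4]
width: 0.0358
gripper_force: 0.6
[-0.03565418 -0.00034085  0.08194601] [-0.57452591 -1.19612751  0.41833283]
wrist [([-0.004, 0.001, 0.024], 0.85)] []
top [] [([-0.004, 0.002, 0.144], 0.83), ([-0.028, 0.109, -0.002], 0.57)]
side [([-0.183, 0.127, -0.004], 0.59), ([-0.028, 0.105, -0.003], 0.42)] [([0.002, 0.005, 0.139], 0.59)]
```

Cup is centred to within about 4 mm. Backing straight off, then rising.

```bash
python3 -m crank '[{"dx":0.8,"dy":0,"dz":-0.62,"wx":0,"wy":0,"wz":0},{"dx":2.4,"dy":0,"dz":-1.9,"wx":0,"wy":0,"wz":0},{"dx":5.4,"dy":0,"dz":-4.2,"wx":0,"wy":0,"wz":0},{"dx":4.5,"dy":0,"dz":-7,"wx":0,"wy":0,"wz":0},{"dx":2,"dy":0,"dz":-11,"wx":0,"wy":0,"wz":0},{"dx":-1,"dy":0,"dz":-15.5,"wx":0,"wy":0,"wz":0},{"dx":-4,"dy":0,"dz":-20,"wx":0,"wy":0,"wz":0},{"dx":-7.5,"dy":0,"dz":-25,"wx":0,"wy":0,"wz":0},{"dx":-11,"dy":0,"dz":-29,"wx":0,"wy":0,"wz":0},{"dx":-13,"dy":0,"dz":-31,"wx":0,"wy":0,"wz":0}]'
python3 - <<'E'
from h import *
P=np.load('P.npy')
s=arm.get_state();print(w2m(s['eef_pos'],P),s['force'],s['q'])
f=arm.grab_frame('wrist')
for c in ['wrist','top']:
    if c!='wrist': arm.grab_frame(c)
    print(c,[(w2m(m[0],P).round(3).tolist(),round(m[1],2)) for m in marks(c,'cup')])
print(delta(m2w((.135,0,.40),P),0,P))
E
```

```text
t: 11.0
eef_pos: [0.5547, -0.241, 0.4102]
ee_rot: [-3.138, 0.661, -2.043]
force: [0.2, 0.7, -1.0]
width: 0.0359
gripper_force: 0.0
[-0.12595974 -0.00145452  0.41017718] [ 0.1802832   0.69338125 -1.03895208] [-5.43343496e-01  2.37888378e-01  3.30553391e-01 -6.64141404e-01
 -1.68344030e+00 -1.24677954e-03]
wrist [([0.011, 0.25, 0.004], 0.86), ([-0.002, -0.0, 0.021], 0.64)]
top [([0.005, 0.253, 0.002], 0.84), ([-0.182, 0.126, 0.002], 0.58)]
(array([-2.012e+01,  2.000e-02,  1.651e+01]), array([ 0.1, 37.9,  0.2]))
```

```bash
python3 -m crank '[{"dx":-3,"dy":0,"dz":2.2,"wx":0,"wy":6,"wz":0},{"dx":-6,"dy":0,"dz":4.7,"wx":0,"wy":12,"wz":0},{"dx":-9,"dy":0,"dz":7,"wx":0,"wy":18,"wz":0},{"dx":-12,"dy":0,"dz":9.4,"wx":0,"wy":24,"wz":0},{"dx":-15,"dy":0,"dz":11.8,"wx":0,"wy":30,"wz":0},{"dx":-18,"dy":0,"dz":14.5,"wx":0,"wy":36,"wz":0},{"dx":-20.1,"dy":0,"dz":16.5,"wx":0,"wy":38,"wz":0.2},{"dx":-20.1,"dy":0,"dz":16.5,"wx":0,"wy":38,"wz":0.2},{"dx":-20.1,"dy":0,"dz":16.5,"wx":0,"wy":38,"wz":0.2},{"dx":-20.1,"dy":0,"dz":16.5,"wx":0,"wy":38,"wz":0.2}]' 0 10
python3 - <<'E'
from h import *
P=np.load('P.npy')
s=arm.get_state();print(w2m(s['eef_pos'],P),s['force'],s['q'])
f=arm.grab_frame('wrist')
cv2.imwrite('pics/wrist3.png',cv2.cvtColor(f,cv2.COLOR_RGB2BGR))
for q in ['lever_paddle','large_button_top','lever_hinge']:
    print(q,[(w2m(m[0],P).round(3).tolist(),round(m[1],2)) for m in marks('wrist',q)])
print(delta(m2w((.13,0,.295),P),0,P))
E
```

```text
t: 12.45
eef_pos: [0.6736, -0.0093, 0.4]
ee_rot: [3.139, -0.001, -2.049]
force: [0.1, 0.1, 1.1]
width: 0.0003
gripper_force: 0.0
[ 0.13445631 -0.00043863  0.39999561] [0.13466244 0.08856378 1.08451112] [ 2.74243810e-01  3.09675056e-01  3.23651526e-01 -1.18739813e-03
 -1.58739495e+00 -7.52550319e-01]
lever_paddle [([0.091, -0.001, 0.317], 0.88)]
large_button_top [([0.115, 0.037, 0.239], 0.87)]
lever_hinge [([0.052, 0.002, 0.24], 0.61)]
(array([4.800e-01, 1.000e-02, 1.054e+01]), array([ 0.1, -0. , -0. ]))
```

View pics/wrist3.png

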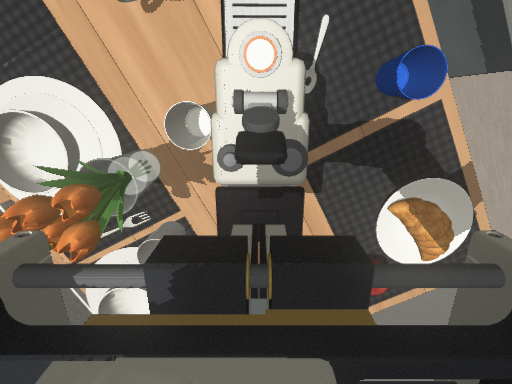

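The wrist view shows the lever paddle at (262,148), centred in front of the fingers and still open. The large button is at (290,158) and the small one at (230,157). I'll descend behind the paddle and then push toward machine -x, which is tool +x.

```bash
python3 -m crank '[{"dx":0,"dy":0,"dz":3,"wx":0,"wy":0,"wz":0},{"dx":0,"dy":0,"dz":6,"wx":0,"wy":0,"wz":0},{"dx":0,"dy":0,"dz":8.5,"wx":0,"wy":0,"wz":0},{"dx":0.2,"dy":0,"dz":10,"wx":0,"wy":0,"wz":0},{"dx":0.3,"dy":0,"dz":10.5,"wx":0,"wy":0,"wz":0},{"dx":1,"dy":0,"dz":10.5,"wx":0,"wy":0,"wz":0},{"dx":1.7,"dy":0,"dz":10.5,"wx":0,"wy":0,"wz":0},{"dx":2.4,"dy":0,"dz":10.5,"wx":0,"wy":0,"wz":0},{"dx":3.1,"dy":0,"dz":10.5,"wx":0,"wy":0,"wz":0},{"dx":3.8,"dy":0,"dz":10.5,"wx":0,"wy":0,"wz":0}]'
```

```text
t: 13.9
eef_pos: [0.6578, -0.0407, 0.2971]
ee_rot: [-3.14, 0.003, -2.047]
force: [2.9, 6.1, 4.0]
width: 0.0007
gripper_force: 2.9
```

```bash
python3 -m crank '[{"dx":0.8,"dy":0,"dz":0,"wx":0,"wy":0,"wz":0},{"dx":1.6,"dy":0,"dz":0,"wx":0,"wy":0,"wz":0},{"dx":2.4,"dy":0,"dz":0,"wx":0,"wy":0,"wz":0},{"dx":3.2,"dy":0,"dz":0,"wx":0,"wy":0,"wz":0},{"dx":4,"dy":0,"dz":0,"wx":0,"wy":0,"wz":0},{"dx":4.8,"dy":0,"dz":0,"wx":0,"wy":0,"wz":0},{"dx":5.6,"dy":0,"dz":0,"wx":0,"wy":0,"wz":0},{"dx":6.4,"dy":0,"dz":0,"wx":0,"wy":0,"wz":0},{"dx":7.2,"dy":0,"dz":0,"wx":0,"wy":0,"wz":0},{"dx":8,"dy":0,"dz":0,"wx":0,"wy":0,"wz":0}]'
python3 - <<'E'
from h import *
P=np.load('P.npy')
s=arm.get_state();print(w2m(s['eef_pos'],P),s['force'])
f=arm.grab_frame('top')
for q in ['lever_paddle','large_button_top']:
    print(q,[(w2m(m[0],P).round(3).tolist(),round(m[1],2)) for m in marks('top',q)])
arm.grab_frame('side')
print([(w2m(m[0],P).round(3).tolist(),round(m[1],2)) for m in marks('side','lever_paddle')])
print(delta(m2w((.118,.036,.30),P),0,P))
E
```

```text
t: 15.15
eef_pos: [0.619, -0.1134, 0.2949]
ee_rot: [3.139, -0.001, -2.048]
force: [0.7, -0.3, 0.3]
width: 0.0008
gripper_force: 0.0
[1.68825666e-02 1.21165673e-04 2.94922325e-01] [ 0.74397691 -0.27343794  0.29773845]
lever_paddle [([-0.027, 0.005, 0.24], 0.54)]
large_button_top []
[([-0.033, 0.004, 0.243], 0.45)]
(array([-10.03,   3.59,  -0.5 ]), array([ 0.2, -0.1,  0.1]))
```

Lever force gone and the paddle now marks at (-30,0,242), so it has snapped shut. Moving up and back over the large button.

```bash
python3 -m crank '[{"dx":-1,"dy":0,"dz":-2,"wx":0,"wy":0,"wz":0},{"dx":-4,"dy":1,"dz":-5,"wx":0,"wy":0,"wz":0},{"dx":-7,"dy":2,"dz":-7,"wx":0,"wy":0,"wz":0},{"dx":-10.1,"dy":3.6,"dz":-8,"wx":0,"wy":0,"wz":0},{"dx":-10.1,"dy":3.6,"dz":-8,"wx":0,"wy":0,"wz":0},{"dx":-10.1,"dy":3.6,"dz":-8,"wx":0,"wy":0,"wz":0},{"dx":-10.1,"dy":3.6,"dz":-8,"wx":0,"wy":0,"wz":0},{"dx":-10.1,"dy":3.6,"dz":-8,"wx":0,"wy":0,"wz":0},{"dx":-10.1,"dy":3.6,"dz":-8,"wx":0,"wy":0,"wz":0},{"dx":-10.1,"dy":3.6,"dz":-8,"wx":0,"wy":0,"wz":0}]'
python3 - <<'E'
from h import *
P=np.load('P.npy')
s=arm.get_state();print(w2m(s['eef_pos'],P),s['force'])
for i in range(2):
  for c in ['wrist','top','side']:
    f=arm.grab_frame(c)
    if c=='wrist': cv2.imwrite('pics/wrist4.png',cv2.cvtColor(f,cv2.COLOR_RGB2BGR))
    for q in ['lever_paddle','large_button_top','cup']:
      print(c,q,[(w2m(m[0],P).round(3).tolist(),round(m[1],2)) for m in marks(c,q)])
print(delta(m2w((.119,.036,.255),P),0,P))
E
```

```text
t: 16.65
eef_pos: [0.6341, -0.0067, 0.3749]
ee_rot: [3.139, -0.001, -2.048]
force: [0.6, 1.1, -0.4]
width: 0.0004
gripper_force: 0.0
[0.11856584 0.03580303 0.37490647] [ 0.61875771  1.14446014 -0.41250071]
wrist lever_paddle [([-0.027, -0.002, 0.244], 0.68)]
wrist large_button_top []
wrist cup [([0.011, 0.253, 0.003], 0.82)]
top lever_paddle [([-0.026, 0.004, 0.243], 0.89), ([-0.149, -0.188, -0.0], 0.22)]
top large_button_top [([-0.144, -0.189, -0.002], 0.27)]
top cup [([-0.181, 0.127, 0.004], 0.86), ([0.007, 0.256, 0.003], 0.58)]
side lever_paddle [([-0.033, -0.0, 0.246], 0.46), ([0.089, -0.115, 0.001], 0.45), ([0.118, 0.041, 0.241], 0.44)]
side large_button_top [([0.118, 0.038, 0.245], 0.41)]
side cup [([0.006, 0.252, -0.002], 0.65), ([0.089, -0.113, -0.0], 0.21)]
wrist lever_paddle []
wrist large_button_top [([0.116, 0.036, 0.241], 0.79)]
wrist cup [([0.012, 0.254, 0.005], 0.61)]
top lever_paddle [([-0.029, 0.001, 0.242], 0.62)]
top large_button_top [([-0.13, 0.002, 0.025], 0.51)]
top cup [([-0.18, 0.128, 0.004], 0.58), ([0.004, 0.256, -0.0], 0.58)]
side lever_paddle [([-0.031, 0.0, 0.244], 0.57)]
side large_button_top [([-0.305, -0.168, 0.003], 0.51), ([0.123, 0.038, 0.244], 0.39)]
side cup [([0.004, 0.253, -0.001], 0.71)]
(array([-0.03, -0.02, 11.99]), array([ 0.2, -0.1,  0.1]))
```

View pics/wrist4.png

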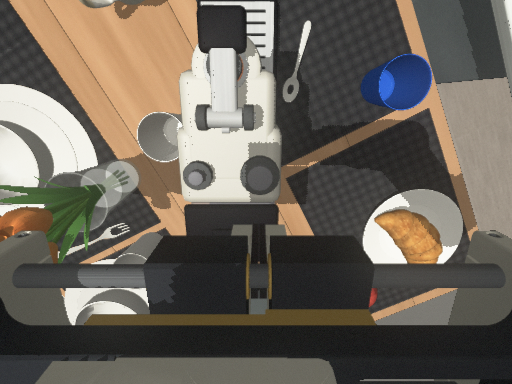

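The view shows the lever lying forward over the nose, with its paddle at (222,28), so it is shut. The large button at (260,175) is in line with the fingers. Descend.

```bash
python3 -m crank '[{"dx":0,"dy":0,"dz":4,"wx":0,"wy":0,"wz":0},{"dx":0,"dy":0,"dz":8,"wx":0,"wy":0,"wz":0},{"dx":0,"dy":0,"dz":11,"wx":0,"wy":0,"wz":0},{"dx":0,"dy":0,"dz":12.3,"wx":0,"wy":0,"wz":0},{"dx":0,"dy":0,"dz":12.8,"wx":0,"wy":0,"wz":0},{"dx":0,"dy":0,"dz":13.1,"wx":0,"wy":0,"wz":0},{"dx":0,"dy":0,"dz":13.3,"wx":0,"wy":0,"wz":0},{"dx":0,"dy":0,"dz":13.5,"wx":0,"wy":0,"wz":0},{"dx":0,"dy":0,"dz":13.6,"wx":0,"wy":0,"wz":0},{"dx":0,"dy":0,"dz":13.6,"wx":0,"wy":0,"wz":0}]'
```

```text
t: 19.1
eef_pos: [0.6342, -0.0063, 0.2396]
ee_rot: [3.14, -0.0, -2.048]
force: [1.8, 0.9, 3.9]
width: 0.0004
gripper_force: 1.6
```

```bash
python3 -m crank '[{"dx":0,"dy":0,"dz":0.1,"wx":0,"wy":0,"wz":0},{"dx":0,"dy":0,"dz":0.2,"wx":0,"wy":0,"wz":0},{"dx":0,"dy":0,"dz":0.3,"wx":0,"wy":0,"wz":0},{"dx":0,"dy":0,"dz":0.35,"wx":0,"wy":0,"wz":0},{"dx":0,"dy":0,"dz":0.4,"wx":0,"wy":0,"wz":0},{"dx":0,"dy":0,"dz":0.4,"wx":0,"wy":0,"wz":0},{"dx":0,"dy":0,"dz":0.4,"wx":0,"wy":0,"wz":0},{"dx":0,"dy":0,"dz":0.4,"wx":0,"wy":0,"wz":0},{"dx":0,"dy":0,"dz":0.4,"wx":0,"wy":0,"wz":0},{"dx":0,"dy":0,"dz":0.4,"wx":0,"wy":0,"wz":0}]'
```

```text
t: 20.35
eef_pos: [0.6343, -0.0063, 0.238]
ee_rot: [-3.141, 0.001, -2.047]
force: [-3.7, 2.5, 17.3]
width: 0.0004
gripper_force: 8.8
```

17 N with the button stopped at 238 mm, 5 mm below its top: fully down. Releasing and checking.

```bash
python3 -m crank '[{"dx":0,"dy":0,"dz":-1,"wx":0,"wy":0,"wz":0},{"dx":0,"dy":0,"dz":-3,"wx":0,"wy":0,"wz":0},{"dx":0,"dy":0,"dz":-6,"wx":0,"wy":0,"wz":0},{"dx":0,"dy":0,"dz":-9,"wx":0,"wy":0,"wz":0},{"dx":0,"dy":0,"dz":-12,"wx":0,"wy":0,"wz":0},{"dx":0,"dy":0,"dz":-14,"wx":0,"wy":0,"wz":0},{"dx":0,"dy":0,"dz":-14,"wx":0,"wy":0,"wz":0},{"dx":0,"dy":0,"dz":-14,"wx":0,"wy":0,"wz":0},{"dx":0,"dy":0,"dz":-14,"wx":0,"wy":0,"wz":0},{"dx":0,"dy":0,"dz":-14,"wx":0,"wy":0,"wz":0}]'
python3 - <<'E'
from h import *
P=np.load('P.npy')
for c in ['wrist','side','top']:
    f=arm.grab_frame(c)
    for q in ['lever_paddle','large_button_top','spare_cup','cup']:
      print(c,q,[(w2m(m[0],P).round(3).tolist(),round(m[1],2)) for m in marks(c,q)])
    if c=='side': cv2.imwrite('pics/side5.png',cv2.resize(cv2.cvtColor(f,cv2.COLOR_RGB2BGR)[130:280,180:330],None,fx=4,fy=4,interpolation=cv2.INTER_CUBIC))
E
```

```text
t: 21.6
eef_pos: [0.6339, -0.0065, 0.3742]
ee_rot: [3.138, -0.002, -2.048]
force: [0.2, 0.7, -0.6]
width: 0.0002
gripper_force: 0.0
wrist lever_paddle [([-0.03, -0.002, 0.244], 0.89)]
wrist large_button_top [([0.115, 0.037, 0.24], 0.71)]
wrist spare_cup [([0.09, -0.115, 0.005], 0.79)]
wrist cup [([0.009, 0.253, 0.004], 0.91), ([0.118, 0.039, 0.239], 0.22)]
side lever_paddle [([-0.034, 0.003, 0.244], 0.53)]
side large_button_top [([0.121, 0.04, 0.242], 0.43)]
side spare_cup [([-0.034, 0.0, 0.244], 0.6), ([0.087, -0.115, 0.004], 0.55)]
side cup [([0.008, 0.253, -0.006], 0.91)]
top lever_paddle [([-0.028, 0.002, 0.24], 0.73)]
top large_button_top []
top spare_cup [([0.09, -0.117, 0.002], 0.75)]
top cup [([-0.181, 0.127, 0.001], 0.9), ([0.005, 0.255, -0.0], 0.87)]
```

View pics/side5.png

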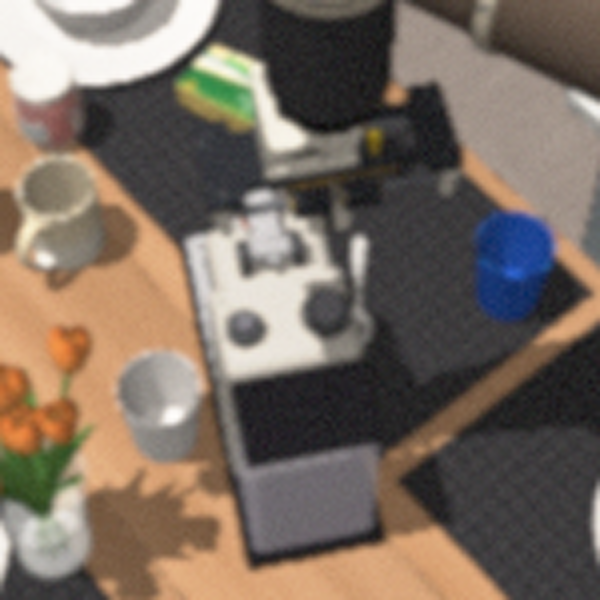

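The side crop shows the lever lying forward at (265,220), the large (327,308) and small (245,327) buttons both up, the spare cup in place, and the gripper clear. Handing in.

```bash
python3 -c "
from station import arm
print(arm.job_done())"
```

```text
the job is handed in; nothing more can be done
None
```

The job is handed in: the cup measured about 2 mm from centre under the spouts just after the push (hidden from the cameras afterwards), the lever is shut, the large button was pressed fully and is up again, and the arm is clear; no verdict came back.

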